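# Card into the tester, enabling plunger held half way

### The job

Draw the tall circuit card straight up out of the slotted rack by its top rail, lower it upright into the tester's socket between the two card guides until it rests on the bottom (do not drop it in), and let go of it. Then, with the fingers, push the tester's round spring-loaded palm plunger half way down, until its top is level with the top of the small post beside it, and finish while still holding it there: do not release it. Leave the short cards in the rack and everything else on the bench as they are.

Things in the scene. Friction and masses are not known exactly. Their poses are not given: they have to be found in the camera images.
- tall_card: the one tall circuit card: plate 80 mm wide (own x), 4 mm thick (own y), 120 mm high (own z, up); along its top edge an aluminium rail 60 mm long, 10 mm thick, 16 mm high (its top flush with the card's top, 120 mm above the foot), to be gripped across its thickness. 0.08 to 0.17 kg. Origin: middle of the lower edge. It is the same either way round. It stands in one of the rack's three slots
- short_card_a: short circuit card, like the tall one but 80 mm high; origin: middle of the lower edge. Stays in the rack
- short_card_b: second short circuit card, 80 mm high, same as the other. Stays in the rack
- rack: fixed slotted rack, footprint 106 (own x) by 156 mm (own y), origin at the centre of its underside. Its slot floor is 12 mm above the origin; three slots lie at own y = -45, 0 and +45 mm; each holds a card upright with its width along the rack's own x, 7 mm wide for the 4 mm card, guides reaching to 67 mm above the bench. Yaw varies. Rack and tester may change sides
- tester: fixed card tester: white housing 150 (own x) by 230 (own y) by 35 mm high, origin at the centre of its underside, on the bench. Socket at own y = -60 mm, palm plunger at own y = +60 mm, both at own x = 0
- socket_floor (a point): centre of the socket's floor, 35 mm above the bench, on the tester (same axes). The card stands here with its foot on the floor and its width along own x. The slot is 84 mm long and 7 mm wide; at each end a card guide stands to 80 mm above the bench and above it a flared lead-in (mouth about 16 mm wide) to about 92 mm
- plunger (a joint): travel of the palm plunger, m: 0 up, 0.024 at the bottom stop, half way 0.012. A spring pushes it up: about 3 N to start, 10 N half way, 17 N at the bottom; it springs back when released
- plunger_top (a point): centre of the top face of the palm plunger, a black mushroom head 44 mm in diameter (flat top 36 mm across) on a steel stem; 107 mm above the bench when up, 95 mm when half way, moves straight down
- post_top (a point): top of the fixed sight post, 10 mm in diameter, 48 mm from the plunger's axis along the tester's own +x; 95 mm above the bench, the height of the plunger's top when half way
- mouse: computer mouse, 105 x 60 x 32 mm, origin under its centre; leave alone
- screwdriver: screwdriver, 160 mm long, lying on the bench; leave alone
- solder_reel: metal reel 56 mm in diameter, 34 mm high, origin under its centre; leave alone
- cleaner_bottle: white bottle 44 mm in diameter, 90 mm high, origin under its centre; leave alone
There are look-alikes about, which are no part of the job. What is shaped like the tall_card but yellow is not meant. Leave any green look-alike of the rack alone.

How it is judged:
By the outcome, as a careful person would: the job done as asked, in the order asked, and still so for the second after the job is handed in, while the arm keeps its last pose, push and grip.
It also fails if it takes over 50 s, if anything falls off the work surface, if the arm or the gripper's body presses on something with over 40 N, if the wrist force passes 120 N, or if a joint passes its speed limit or range.

### The arm

A 6-joint arm with a two-finger parallel gripper is mounted at the origin on the work surface. World frame = base frame: x ahead of the robot, y to its left, z up, the work surface at z = 0. Lengths are in m, angles in rad, forces in N, time in s.
With the tool pointing down it reaches from about 0.375 to 0.925 m from the base axis. Payload 5.7 kg.
Tool frame: the origin (TCP) lies on the centre line of the jaws, within the pads' length; the fingertips stand 8 mm ahead of it and the grasp point (between the pads) lies 11 mm behind it; z points along the fingers, y is the line along which they close (so a half turn about z gives the same grasp; the last joint's range is limited). The gripper opens to 85 mm and grips with 20 to 120 N. Pads are 22 mm wide; open, the fingers measure 114 mm over their backs; the gripper's body (76 mm by 85 mm) begins 54 mm behind the grasp point. The pads swing forward as they close: fully open they stand 13 mm farther back than shut.
Start: joints at [1.214, 0.359, 1.51, -0, 1.272, -0.115], TCP at [0.144, 0.583, 0.239] pointing down, gripper open.
Joint ranges: [-2.97, 2.97], [-1.01, 2.36], [0.21, 2.38], [-0.96, 4.11], [0.2, 2.71], [-2.98, 2.98]. Speed limits (rad/s): [2.39, 2.39, 3.14, 3.14, 3.14, 3.14].

### API

Orientations are given as a rotation vector (axis times angle).
In Python, from rig import bot gives the robot as it stands.
- The arm moves only by the tool servo_tool, never from a script. Its argument "moves" is one flat list of numbers, 5 for each row, row after row: the opening, from 0 (shut) to 1 (fully open), then the shift along the tool's x, y, z in units of 30 mm (1.0 is 30 mm), then the turn about the tool's z in units of 10 degrees (1.0 is 10 degrees). In form: [jaw, x, y, z, roll, jaw, x, y, z, roll, ...]. A call has 1 to 10 rows; each row shifts and turns the commanded pose from where the row before left it, along the tool's axes as they then stand; what a row does not reach is not made up. A row lasts 1/8 s, in which the tool goes at most 62.5 mm and 10.7 degrees, less where a joint would pass 70% of its speed; a pose out of reach is approached as far as the arm can. A call is refused whole if a number of a shift passes 1 or a number of a turn 1, either way. A call with a gripper value outside its range is refused whole. The fingers move at their own pace and stop on an object; "grip_force" is the grip in N (left out, the last holds). Time passes only in rows, so rows that do not move let the fingers close. It gives the time, the measured TCP pose, the force, the opening and the grip force at its end, in the units of the state.
- bot.get_obs(): the state, without advancing time (a new reading comes with each control period).
- bot.camera(name): name is "scene" or "top"; returns the picture (480x640x3 uint8, red, green, blue); there is no depth.
- bot.camera_model(name): a dict with "K" (3x3 intrinsics, pixels), "k1" (the pictures are not rectified: a ray, as slopes to the right and down, at radius r is drawn at 1 + k1 r^2 times it, then the intrinsics apply), "R" (3x3) and "t" (3): a world point X has camera coordinates R X + t. Camera axes: x right, y down, z forward; pixel columns grow to the right and rows downward; lengths in m; the calibration is good to about 2 mm. A picture is of the moment at which its call begins. camera_model takes no time and is no camera call.
- bot.job_done(): hands the job in; it is judged then, once.
The state is a dict: "time": time; "qpos": joint angles; "dq": joint speeds; "joint_efforts": joint torques, N m; "ee_pos": TCP position; "tool_rot": TCP orientation; "force": force on the tool from outside, world axes, zero at the start; "torque": the same for the moment, N m; "opening": opening from 0.0 (shut) to 1.0 (fully open); "grasp_force": force on a finger pad.
Only numpy, scipy, OpenCV 4.12 (cv2) and the standard library are available. Lean on these libraries where they do the work, as an engineer would, in place of code of your own. Each camera call takes 0.05 s, during which the arm holds its last target. There are 200 camera calls.

## Working session

There is one attempt and no reset: what is moved stays moved. The work goes in short steps, Python scripts to look and compute and a tool call to move; the robot and the scene stay as the last step left them, time stands still between calls to the robot, and variables do not carry over. Pictures are saved under pics/ and viewed, at most 10 in all, crops included, and the job is handed in when it is done.

Besides the shell and the picture viewer there is one more tool, called as a command line: name --argument value ..., lists and objects as JSON in quotes. servo_tool: Moves the arm, as the interface text tells. Its arguments: {"type":"object","properties":{"moves":{"type":"array"},"grip_force":{"type":"number"}},"required":["moves"]}

```bash
mkdir -p pics; python3 - <<'E'
from rig import bot
import cv2,numpy as np
for n in("scene","top"):
    cv2.imwrite(f"pics/{n}0.png",bot.camera(n)[:,:,::-1]); m=bot.camera_model(n); print(n,{k:np.round(v,4).tolist() for k,v in m.items()})
o=bot.get_obs(); print(o)
E
```

```text
scene {'K': [[488.9378, 0.0, 326.9768], [0.0, 488.9378, 238.5464], [0.0, 0.0, 1.0]], 'k1': -0.1334, 'R': [[0.7852, 0.6191, -0.0163], [0.3297, -0.4402, -0.8352], [-0.5242, 0.6504, -0.5497]], 't': [-0.4482, -0.0572, 1.1866]}
top {'K': [[445.9103, 0.0, 320.5723], [0.0, 445.9103, 246.4711], [0.0, 0.0, 1.0]], 'k1': 0.0066, 'R': [[0.0174, -0.9998, -0.0025], [-0.9985, -0.0173, -0.0523], [0.0522, 0.0034, -0.9986]], 't': [0.0471, 0.5243, 1.0258]}
{'time': 0.1, 'qpos': array([ 1.21386311e+00,  3.59446112e-01,  1.51135477e+00,  1.27411251e-05,
        1.27252766e+00, -1.15098976e-01]), 'dq': array([ 0.00192727, -0.00258912, -0.00089067,  0.00071689, -0.0023381 ,
        0.00026668]), 'joint_efforts': array([ 1.11797617e-03, -5.28643906e+01, -2.79350889e+01, -1.13812910e-04,
        4.85369688e-03,  1.07903148e-06]), 'ee_pos': array([0.14347272, 0.58194929, 0.2385182 ]), 'tool_rot': array([-3.78902660e-01, -3.11823758e+00,  2.64630831e-03]), 'force': array([-0.41197026, -0.31832294, -0.07384925]), 'torque': array([-0.01833337, -0.00417828, -0.01641848]), 'grasp_force': 0.0, 'opening': 0.9983883238129415}
```

View pics/scene0.png

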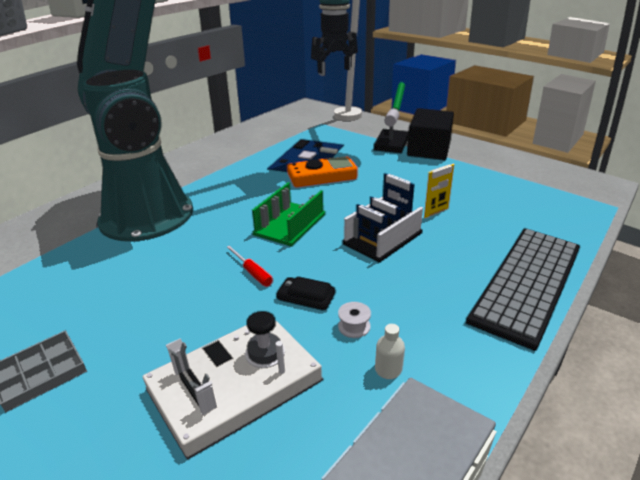

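View pics/top0.png

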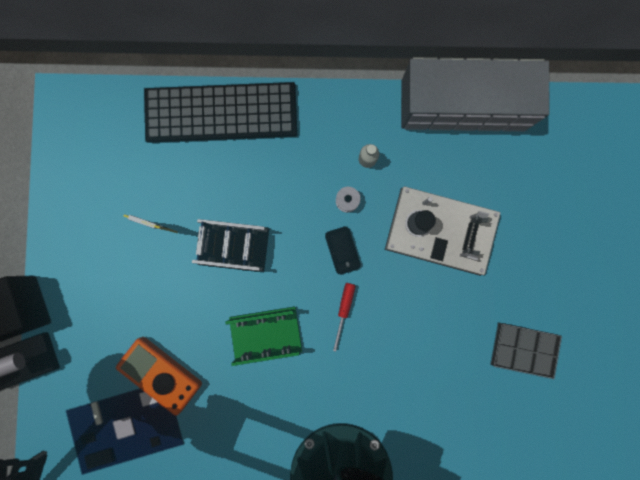

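The scene view shows the rack at about (383,230), with the tall card at its far end by the yellow look-alike (438,190). The tester is at (235,380), with its plunger at (262,320). In the top view the rack is at (232,245) and the tester at (443,232). I'll enlarge these areas to read off points.

```bash
cat > h.py <<'E'
from rig import bot
import cv2,numpy as np
from scipy.optimize import least_squares
from scipy.spatial.transform import Rotation as Rn
M={n:bot.camera_model(n) for n in("scene","top")}
def proj(n,X):
    m=M[n]; c=np.atleast_2d(X)@np.array(m["R"]).T+m["t"]; s=c[:,:2]/c[:,2:]
    s=s*(1+m["k1"]*(s**2).sum(1,keepdims=True)); K=np.array(m["K"])
    return s@K[:2,:2].T+K[:2,2]
def crop(img,x,y,w,h,f): return cv2.resize(img[y:y+h,x:x+w],None,fx=f,fy=f,interpolation=cv2.INTER_CUBIC)
E
python3 - <<'E'
import cv2,numpy as np
from h import crop
s=cv2.imread("pics/scene0.png");t=cv2.imread("pics/top0.png")
a=np.hstack([crop(s,340,165,100,100,4),crop(t,185,200,100,100,4)])
cv2.imwrite("pics/rack.png",a)
a=np.vstack([crop(s,140,305,190,150,4)]) 
cv2.imwrite("pics/tes.png",a)
cv2.imwrite("pics/tet.png",crop(t,380,180,130,100,6))
E
```

```text
(no output)
```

View pics/rack.png

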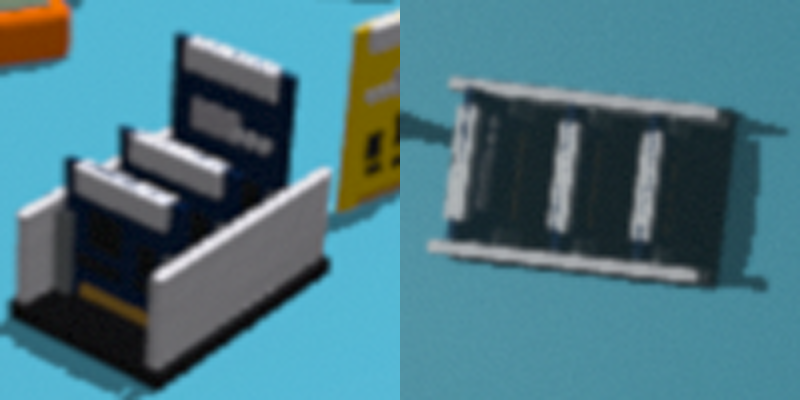

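View pics/tes.png

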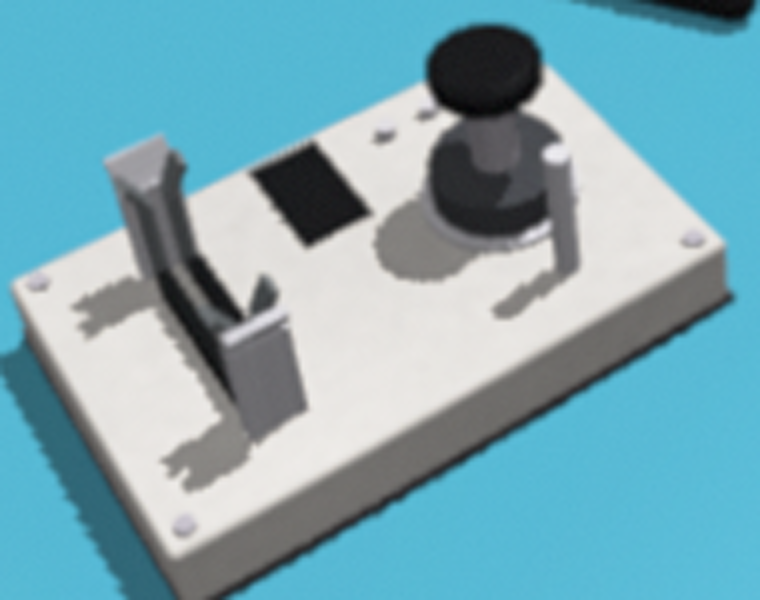

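View pics/tet.png

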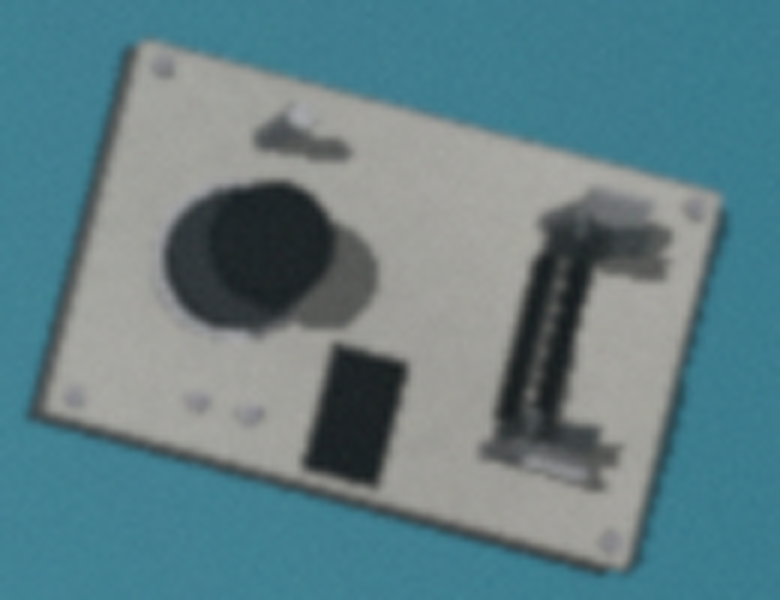

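These crops are clear enough to fit the poses of the tester and the card. The tester's corners, post, plunger head and socket show, and the tall card's white rail is at the rack's left (+y) end in the top view. I'll fit x, y, z and yaw from both views.

```bash
cat > fit.py <<'E'
from h import *
def full(p,x0,y0,f): return (np.array(p,float)+.5)/f-.5+[x0,y0]
def fit(loc,obs,g):
    loc=np.array(loc)
    def pts(q): c,s=np.cos(q[3]),np.sin(q[3]); return loc@np.array([[c,s,0],[-s,c,0],[0,0,1]])+q[:3]
    def res(q):
        P=pts(q); return np.concatenate([(proj(n,P[i])-o).ravel() for n,i,o in obs])
    r=least_squares(res,g,loss="soft_l1"); return r.x,r.fun.reshape(-1,2)
T=[[.075,.115,.035],[.075,-.115,.035],[-.075,-.115,.035],[-.075,.115,.035],[.048,.06,.095],[0,.06,.107],[0,-.06,.035]]
to=[(0,(148,42)),(1,(722,192)),(2,(628,566)),(3,(45,405)),(4,(300,118)),(5,(271,242))]
so=[(0,(727,243)),(1,(172,557)),(2,(12,287)),(4,(557,152)),(5,(485,62))]
obs=[("top",i,full(p,380,180,6)) for i,p in to]+[("scene",i,full(p,140,305,4)) for i,p in so]
q,r=fit(T,obs,[.5,-.2,0,-.25]); print("tester",q.round(4),"\n",r.round(1).tolist())
c,s=np.cos(q[3]),np.sin(q[3]); Rz=np.array([[c,-s],[s,c]])
print("socket",(Rz@[0,-.06]+q[:2]).round(4),"plunger",(Rz@[0,.06]+q[:2]).round(4))
# card: rail corners; -y (visible) face y=-.005
C=[[-.03,.005,.12],[.03,.005,.12],[-.03,-.005,.12],[.03,-.005,.12],[-.03,-.005,.104],[.03,-.005,.104],[-.04,0,.12],[.04,0,.12]]
so=[(2,(187,47)),(3,(281,79)),(5,(277,104)),(4,(187,69)),(6,(180,37)),(7,(297,75))]
to=[(1,(57,104)),(0,(47,219))]
obs=[("top",i,full(p,185,200,4)) for i,p in to]+[("scene",i,full(p,340,165,4)) for i,p in so]
q,r=fit(C,obs,[.5,.25,.012,-.1]); print("card",q.round(4),"\n",r.round(1).tolist())
E
python3 fit.py
```

```text
tester [ 0.5648 -0.2244 -0.0018 -0.2468] 
 [[-1.3, -0.8], [0.3, 0.1], [0.0, 1.0], [-0.6, 1.5], [-0.1, -0.2], [0.5, -0.1], [0.7, 0.1], [0.2, 1.4], [-0.9, -0.9], [0.1, 1.0], [-0.2, -0.8]]
socket [ 0.5501 -0.2826] plunger [ 0.5794 -0.1662]
card [ 0.5273  0.3066  0.0101 -0.0666] 
 [[-0.3, -0.6], [-0.6, -0.5], [-0.2, -0.6], [-0.5, -0.4], [-0.1, 0.1], [-0.6, 0.5], [-0.8, -0.2], [0.8, 1.2]]
```

```bash
cat > go.py <<'E'
from h import *
import sys
# usage: go.py x y z yaw(card/own x axis, rad; tool y lies along own y)
def delta(x,y,z,yaw):
    o=bot.get_obs(); R=Rn.from_rotvec(o["tool_rot"]).as_matrix()
    t=R[:,1]; a=np.arctan2(t[1],t[0]); d=(yaw+np.pi/2-a+np.pi/2)%np.pi-np.pi/2
    roll=-d  # tool z down
    sh=R.T@(np.array([x,y,z])-o["ee_pos"])
    print("pos",o["ee_pos"].round(4),"tool x",R[:,0].round(3),"z",R[:,2].round(3),"t",round(o["time"],2),"q",o["qpos"].round(2))
    print("shift units",(sh/.03).round(2),"roll units",round(np.degrees(roll)/10,3))
if __name__=="__main__": delta(*map(float,sys.argv[1:]))
E
python3 go.py .5273 .3066 .19 -.08
```

```text
pos [0.1435 0.5819 0.2385] tool x [-0.971  0.239  0.   ] z [-0.001 -0.002 -1.   ] t 0.1 q [ 1.21  0.36  1.51  0.    1.27 -0.12]
shift units [-14.62  -5.84   1.62] roll units -0.927
```

servo_tool --moves '[0.5,0,0,0,-0.93,0.5,-0.9,-0.54,0,0,0.5,-0.9,-0.54,0,0,0.5,-0.9,-0.54,0,0,0.5,-0.9,-0.54,0,0,0.5,-0.9,-0.54,0,0,0.5,-0.9,-0.54,0,0,0.5,-0.9,-0.54,0,0,0.5,-0.9,-0.54,0,0,0.5,-0.9,-0.54,0,0]'

```text
time: 1.35
ee_pos: [0.3749, 0.417, 0.2389]
tool_rot: [-0.125, -3.138, 0.001]
force: [-0.4, -0.2, 0.3]
opening: 0.505
grasp_force: 0.0
```

servo_tool --moves '[0.5,-0.9,-0.54,0,0,0.5,-0.9,-0.54,0,0,0.5,-0.9,-0.54,0,0,0.5,-0.9,-0.54,0.3,0,0.5,-0.9,-0.54,0.3,0,0.5,0,0,0,0]'

```text
time: 2.1
ee_pos: [0.5034, 0.3249, 0.2201]
tool_rot: [-0.129, -3.138, 0.002]
force: [-0.8, 1.2, -1.1]
opening: 0.503
grasp_force: 0.0
```

```bash
python3 go.py .5273 .3066 .116 -.08; python3 - <<'E'
from h import *
s=bot.camera("scene")[:,:,::-1];t=bot.camera("top")[:,:,::-1]
cv2.imwrite("pics/a.png",np.hstack([crop(s,340,125,100,130,4),crop(t,165,180,100,130,4)]))
E
```

```text
pos [0.5034 0.3249 0.2201] tool x [-0.997  0.082  0.001] z [-0.001 -0.001 -1.   ] t 2.1 q [ 0.46  0.38  1.53 -0.    1.23 -1.03]
shift units [-0.85 -0.54  3.47] roll units -0.012
```

View pics/a.png

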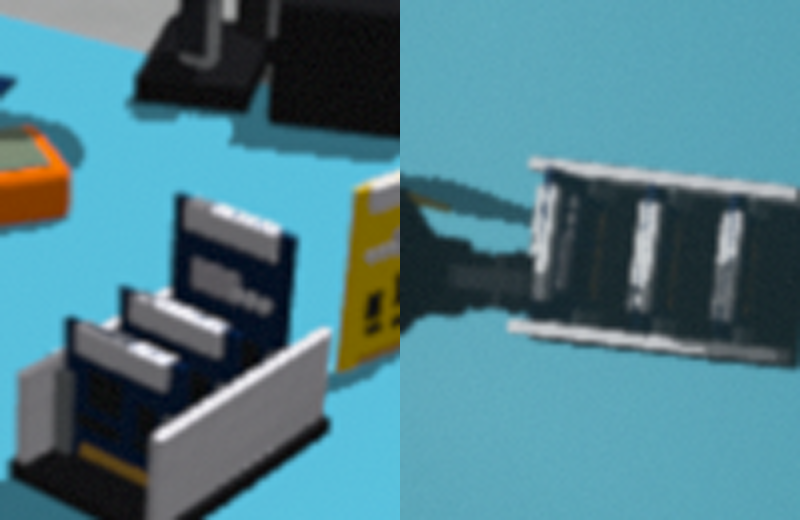

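```bash
python3 - <<'E'
from h import *
o=bot.get_obs();print(o["time"],o["ee_pos"])
print(proj("scene",o["ee_pos"]),proj("top",o["ee_pos"]),proj("scene",[.144,.583,.239]),proj("top",[.144,.583,.239]))
s=bot.camera("scene")[:,:,::-1];t=bot.camera("top")[:,:,::-1]
cv2.imwrite("pics/b.png",cv2.resize(np.vstack([s,t]),None,fx=.6,fy=.6,interpolation=cv2.INTER_AREA))
E
```

```text
2.2 [0.50193989 0.32631201 0.22086811]
[[395.91978259 133.51842203]] [[175.32377769 249.68121931]] [[334.72203957  73.51209966]] [[ 20.44553064 447.70411324]]
```

View pics/b.png

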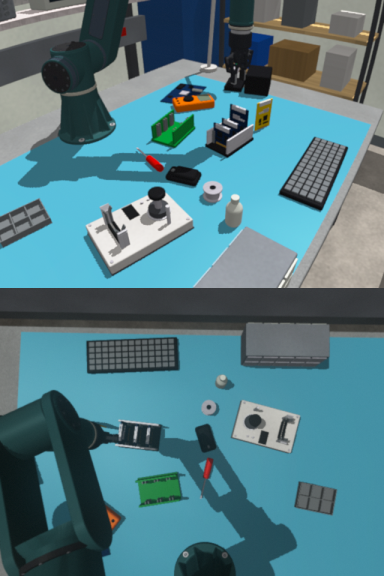

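The gripper shows just above and to the far side of the tall card, at about (400,140) in the scene view and (175,250) in the top view, which agrees with the calibration. I'll move over the rail and descend.

servo_tool --moves '[0.5,-0.43,-0.28,0,0,0.5,-0.43,-0.28,0,0,0.5,0,0,0.6,0,0.5,0,0,0.6,0,0.5,0,0,0.6,0,0.5,0,0,0,0,0.5,0,0,0,0]'

```text
time: 3.18
ee_pos: [0.5277, 0.3075, 0.1679]
tool_rot: [0.125, 3.138, 0.0]
force: [0.1, 1.0, 0.6]
opening: 0.502
grasp_force: 0.0
```

```bash
python3 go.py .5273 .3066 .114 -.08
```

```text
pos [0.5277 0.3075 0.1679] tool x [-0.997  0.08  -0.001] z [ 0.001  0.    -1.   ] t 3.17 q [ 0.41  0.44  1.57 -0.    1.13 -1.08]
shift units [ 0.01 -0.03  1.8 ] roll units 0.001
```

Now I'll descend, close gently, and hold.

servo_tool --moves '[0.5,0,0,0.6,0,0.5,0,0,0.6,0,0.5,0,0,0.6,0,0.5,0,0,0,0,0.3,0,0,0,0,0,0,0,0,0,0,0,0,0,0,0,0,0,0,0,0,0,0,0,0,0,0,0,0,0]' --grip_force 40

```text
time: 4.42
ee_pos: [0.5273, 0.3077, 0.1139]
tool_rot: [0.125, 3.138, 0.0]
force: [0.6, -1.2, 5.7]
opening: 0.11
grasp_force: 41.4
```

servo_tool --moves '[0,0,0,-0.2,0,0,0,0,-0.4,0,0,0,0,-0.5,0,0,0,0,-0.5,0,0,0,0,-0.5,0,0,0,0,-0.5,0,0,0,0,-0.5,0,0,0,0,-0.5,0,0,0,0,-0.6,0,0,0,0,-0.3,0]' --grip_force 60

```text
time: 5.68
ee_pos: [0.5273, 0.3079, 0.2497]
tool_rot: [0.125, 3.138, 0.001]
force: [-0.6, -0.2, -1.1]
opening: 0.105
grasp_force: 60.0
```

```bash
python3 go.py .5501 -.2826 .247 -.2468
```

```text
pos [0.5273 0.3079 0.2497] tool x [-0.997  0.079 -0.001] z [ 0.001  0.001 -1.   ] t 5.67 q [ 0.42  0.36  1.47 -0.    1.3  -1.08]
shift units [ -2.32 -19.56   0.08] roll units 0.959
```

servo_tool --moves '[0,-0.05,-0.4,0,0,0,-0.1,-0.8,0,0,0,-0.1,-0.8,0,0,0,-0.1,-0.8,0,0,0,-0.1,-0.8,0,0,0,-0.1,-0.8,0,0,0,-0.1,-0.8,0,0,0,-0.1,-0.8,0,0,0,-0.1,-0.8,0,0,0,-0.1,-0.8,0,0]'

```text
time: 6.92
ee_pos: [0.5362, 0.0765, 0.2474]
tool_rot: [-0.125, -3.137, 0.001]
force: [0.2, 0.2, -0.9]
opening: 0.106
grasp_force: 60.0
```

servo_tool --moves '[0,-0.1,-0.8,0,0,0,-0.1,-0.8,0,0,0,-0.1,-0.8,0,0,0,-0.1,-0.8,0,0,0,-0.1,-0.8,0,0,0,-0.1,-0.8,0,0,0,-0.1,-0.8,0,0,0,-0.1,-0.8,0,0,0,-0.1,-0.8,0,0,0,-0.1,-0.8,0,0]'

```text
time: 8.18
ee_pos: [0.5468, -0.1647, 0.2474]
tool_rot: [-0.125, -3.137, -0.001]
force: [-0.7, 0.5, -1.6]
opening: 0.102
grasp_force: 60.0
```

servo_tool --moves '[0,-0.1,-0.8,0,0.3,0,-0.1,-0.8,0,0.3,0,-0.1,-0.8,0,0.2,0,0,-0.4,0,0.16,0,0,0,0,0,0,0,0,0,0]'

```text
time: 8.93
ee_pos: [0.5447, -0.2471, 0.2483]
tool_rot: [-0.386, -3.117, -0.001]
force: [1.6, 0.5, -1.2]
opening: 0.105
grasp_force: 60.0
```

```bash
python3 go.py .5501 -.2826 .247 -.2468
```

```text
pos [ 0.5447 -0.2471  0.2483] tool x [-0.97   0.244  0.   ] z [-0.     0.001 -1.   ] t 8.93 q [-0.54  0.35  1.5   0.    1.29 -1.87]
shift units [-0.46 -1.11  0.04] roll units 0.002
```

servo_tool --moves '[0,-0.23,-0.55,0,0,0,-0.23,-0.56,0.3,0,0,0,0,0.5,0,0,0,0,0.5,0,0,0,0,0,0,0,0,0,0,0]'

```text
time: 9.68
ee_pos: [0.5501, -0.283, 0.2092]
tool_rot: [-0.386, -3.117, -0.0]
force: [0.5, -0.6, -1.0]
opening: 0.105
grasp_force: 60.0
```

```bash
python3 go.py .5501 -.2826 .208 -.2468; python3 - <<'E'
from h import *
s=bot.camera("scene")[:,:,::-1];t=bot.camera("top")[:,:,::-1]
cv2.imwrite("pics/s2.png",s);cv2.imwrite("pics/t2.png",t)
cv2.imwrite("pics/c.png",np.hstack([crop(s,165,275,80,145,5),crop(t,440,190,80,145,5)])[:600])
E
```

```text
pos [ 0.5501 -0.283   0.2092] tool x [-0.97   0.244  0.   ] z [-0.  0. -1.] t 9.68 q [-0.59  0.41  1.5  -0.    1.23 -1.91]
shift units [0.   0.01 0.04] roll units 0.001
```

View pics/c.png

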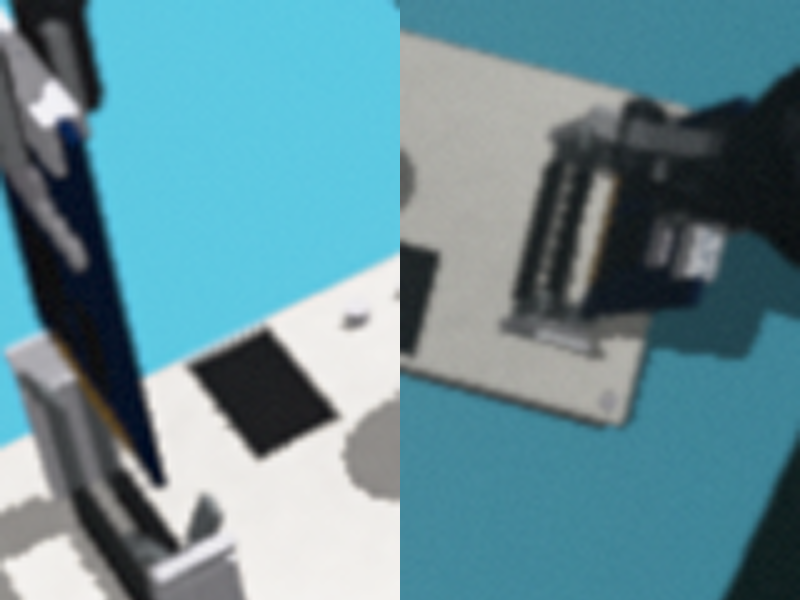

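The card hangs upright above the socket. Its foot shows at (160,487) and (48,335) in the scene crop, and from (617,180) to (584,311) in the top crop. I'll compare it with the guides.

```bash
cat > tri.py <<'E'
from h import *
from fit import full
def tri(ps,pt):
    f=lambda X: np.concatenate([(proj("scene",X)-ps).ravel(),(proj("top",X)-pt).ravel()])
    r=least_squares(f,[.55,-.28,.09]); return r.x,r.fun
yaw=-.2468; c,s=np.cos(yaw),np.sin(yaw); O=np.array([.5501,-.2826])
def own(X): d=X[:2]-O; return np.array([c*d[0]+s*d[1],-s*d[0]+c*d[1],X[2]])*1e3
for n,a,b in [("guide+x",full((255,328),140,305,4),full((620,205),380,180,6)),("guide-x",full((137,155),140,305,4),full((562,468),380,180,6)),
  ("foot+x",full((160,487),165,275,5),full((617-400,178),440,190,5)),("foot-x",full((46,333),165,275,5),full((584-400,311),440,190,5))]:
    X,r=tri(a,b); print(n,"own mm",own(X).round(1),"res",r.round(1))
def w(p): return np.array([O[0]+c*p[0]-s*p[1],O[1]+s*p[0]+c*p[1],p[2]])
for p in [(.04,0,.107),(-.04,0,.107)]:
    P=w(p); a=(proj("scene",P)[0]-[165,275]+.5)*5-.5; b=(proj("top",P)[0]-[440,190]+.5)*5-.5; print("pred foot in crop",a.round(0),(b+[400,0]).round(0))
for p in [(.042,0,.035),(-.042,0,.035),(.05,0,.092),(-.05,0,.092)]:
    P=w(p); print(p,"pred tes.png",((proj("scene",P)[0]-[140,305]+.5)*4-.5).round(0),"tet.png",((proj("top",P)[0]-[380,180]+.5)*6-.5).round(0))
E
python3 tri.py | grep -v -e '^ ' -e tester -e card
```

```text
socket [ 0.5501 -0.2826] plunger [ 0.5794 -0.1662]
guide+x own mm [48.3 -0.7 87.7] res [-0. -0. -0. -0.]
guide-x own mm [-49.   -1.2  90.5] res [-0.6 -0.  -0.7 -0.5]
foot+x own mm [24.9 -0.1 95.2] res [-1.5 -0.  -1.7 -1.5]
foot-x own mm [-37.8  -2.  104.4] res [0.1 0.  0.1 0.1]
pred foot in crop [170. 491.] [627. 133.]
pred foot in crop [ 48. 319.] [581. 315.]
(0.042, 0, 0.035) pred tes.png [275. 414.] tet.png [564. 238.]
(-0.042, 0, 0.035) pred tes.png [175. 268.] tet.png [510. 450.]
(0.05, 0, 0.092) pred tes.png [257. 322.] tet.png [624. 198.]
(-0.05, 0, 0.092) pred tes.png [136. 149.] tet.png [556. 466.]
```

```bash
cat > edge.py <<'E'
import contextlib,io
with contextlib.redirect_stdout(io.StringIO()):
    from tri import *
s=cv2.imread("pics/s2.png").astype(float); red=cv2.GaussianBlur(s,(1,1),0)[:,:,1]
def xedge(row,lo,hi):
    v=red[row,lo:hi]; g=np.abs(np.diff(v)); k=g.argmax(); w=g[max(k-1,0):k+2]; return lo+.5+(np.arange(max(k-1,0),max(k-1,0)+len(w))*w).sum()/w.sum(),g.max()
def pred(x,row,y=0.):
    P=np.array([w((x,y,z)) for z in np.linspace(.08,.25,400)]); q=proj("scene",P); i=np.argsort(q[:,1]); return np.interp(row,q[i,1],q[i,0])
for x,y,rows,lo,hi in [(.04,.002,range(306,368,6),172,206),(-.04,-.002,range(314,340,3),164,176)]:
    d=[]
    for r in rows:
        e,g=xedge(r,lo,hi); p=pred(x,r,y); m=(pred(x+.001,r,y)-p); d.append((r,round(e-p,2),round((e-p)/m,1),round(g)))
    print(x,"px per mm",round(m,2),d)
E
python3 edge.py
```

```text
0.04 px per mm 0.22 [(306, np.float64(-0.95), np.float64(-4.0), 66), (312, np.float64(-1.27), np.float64(-5.4), 73), (318, np.float64(-0.95), np.float64(-4.0), 63), (324, np.float64(-1.28), np.float64(-5.5), 69), (330, np.float64(-1.6), np.float64(-7.0), 69), (336, np.float64(-1.3), np.float64(-5.7), 68), (342, np.float64(-1.56), np.float64(-6.9), 72), (348, np.float64(-1.37), np.float64(-6.2), 70), (354, np.float64(-1.69), np.float64(-7.7), 91), (360, np.float64(-1.66), np.float64(-7.6), 98), (366, np.float64(-1.82), np.float64(-8.4), 94)]
-0.04 px per mm 0.17 [(314, np.float64(-0.38), np.float64(-2.2), 73), (317, np.float64(-0.26), np.float64(-1.5), 71), (320, np.float64(-0.25), np.float64(-1.5), 68), (323, np.float64(-0.17), np.float64(-1.0), 64), (326, np.float64(-0.6), np.float64(-3.6), 71), (329, np.float64(-0.51), np.float64(-3.0), 78), (332, np.float64(-0.38), np.float64(-2.3), 76), (335, np.float64(-0.43), np.float64(-2.6), 71), (338, np.float64(-0.3), np.float64(-1.8), 66)]
```

```bash
cat > ov.py <<'E'
import contextlib,io
with contextlib.redirect_stdout(io.StringIO()):
    from tri import *
s=cv2.imread("pics/s2.png");t=cv2.imread("pics/t2.png")
def draw(img,n,x,y,wd,h,f):
    a=crop(img,x,y,wd,h,f)
    def L(P,col):
        q=((proj(n,np.array([w(p) for p in P]))-[x,y]+.5)*f-.5); cv2.polylines(a,[np.int32(np.round(q*16))],True,col,1,cv2.LINE_AA,4)
    for yy in(-.002,.002): L([(-.04,yy,.107),(.04,yy,.107),(.04,yy,.227),(-.04,yy,.227)],(0,255,255) if yy>0 else (0,0,255))
    L([(-.042,-.0035,.035),(.042,-.0035,.035),(.042,.0035,.035),(-.042,.0035,.035)],(0,255,0))
    return a
A=draw(s,"scene",158,295,57,100,7)[:600]; B=draw(t,"top",460,200,57,86,7)
H=600; B=cv2.copyMakeBorder(B,0,max(0,H-B.shape[0]),0,0,0)[:H]; A=cv2.copyMakeBorder(A,0,max(0,H-A.shape[0]),0,0,0)
cv2.imwrite("pics/d.png",np.hstack([A,B]))
E
python3 ov.py
```

```text
(no output)
```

View pics/d.png

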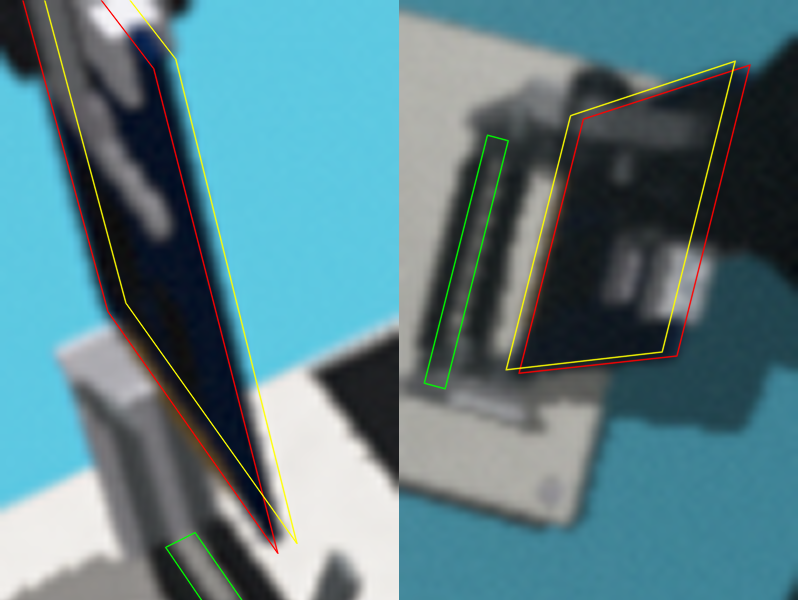

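The overlay shows the real card within about 2 mm of the prediction across the slot (slightly toward −y) and centred along it. I'll shift it a little, lower it into the guides, and watch the force.

servo_tool --moves '[0,0.01,0.04,0,0,0,0,0,0.2,0,0,0,0,0.2,0,0,0,0,0.2,0,0,0,0,0.2,0,0,0,0,0.2,0,0,0,0,0,0]'

```text
time: 10.65
ee_pos: [0.5499, -0.282, 0.1787]
tool_rot: [-0.387, -3.117, -0.001]
force: [0.9, 0.1, -0.6]
opening: 0.102
grasp_force: 60.0
```

Nothing is touching, and the foot is below the mouth at about 0.077. I'll continue down.

servo_tool --moves '[0,0,0,0.2,0,0,0,0,0.2,0,0,0,0,0.2,0,0,0,0,0,0]'

```text
time: 11.15
ee_pos: [0.5499, -0.282, 0.1607]
tool_rot: [-0.387, -3.117, -0.0]
force: [0.5, 0.8, -2.7]
opening: 0.108
grasp_force: 60.0
```

```bash
python3 go.py .5499 -.282 .137 -.2468; python3 -c "
from rig import bot;o=bot.get_obs();print(o['force'],o['torque'])"
```

```text
pos [ 0.5499 -0.282   0.1607] tool x [-0.97   0.245  0.001] z [-0.001  0.    -1.   ] t 11.15 q [-0.59  0.46  1.56 -0.    1.13 -1.91]
shift units [-0.    0.    0.79] roll units -0.001
[ 0.50593826  0.82458736 -2.69698409] [ 0.01432108 -0.02770909  0.0333065 ]
```

servo_tool --moves '[0,0,0,0.2,0,0,0,0,0.2,0,0,0,0,0.2,0,0,0,0,0.1,0,0,0,0,0,0]'

```text
time: 11.78
ee_pos: [0.55, -0.2821, 0.14]
tool_rot: [-0.387, -3.117, -0.0]
force: [-0.2, -0.0, -0.9]
opening: 0.105
grasp_force: 60.0
```

servo_tool --moves '[0,0,0,0.05,0,0,0,0,0.04,0,0,0,0,0,0]'

```text
time: 12.15
ee_pos: [0.55, -0.2822, 0.1376]
tool_rot: [-0.387, -3.118, 0.0]
force: [0.1, 0.2, -1.3]
opening: 0.107
grasp_force: 60.0
```

servo_tool --moves '[0,0,0,0.03,0,0,0,0,0.03,0,0,0,0,0,0]'

```text
time: 12.52
ee_pos: [0.5503, -0.2825, 0.137]
tool_rot: [0.387, 3.117, -0.001]
force: [-2.3, 1.1, 6.8]
opening: 0.105
grasp_force: 61.3
```

It touched the floor at z = 0.137, exactly where predicted. I'll release and retreat upward.

servo_tool --moves '[0,0,0,-0.02,0,0.16,0,0,0,0,0.25,0,0,0,0,0.4,0,0,0,0,0.4,0,0,0,0]'

```text
time: 13.15
ee_pos: [0.5501, -0.2822, 0.1363]
tool_rot: [-0.387, -3.118, 0.0]
force: [-0.1, 0.2, -0.2]
opening: 0.4
grasp_force: 0.0
```

servo_tool --moves '[0.4,0,0,-0.2,0,0.4,0,0,-0.4,0,0.4,0,0,-0.6,0,0.4,0,0,-0.6,0,0.4,0,0,-0.6,0,0.4,0,0,0,0]'

```text
time: 13.9
ee_pos: [0.5513, -0.2829, 0.2109]
tool_rot: [0.387, 3.114, -0.003]
force: [-0.2, -0.3, 0.3]
opening: 0.401
grasp_force: 0.0
```

```bash
python3 go.py .5794 -.1662 .14 -.2468
```

```text
pos [ 0.5513 -0.2829  0.2109] tool x [-0.97   0.244 -0.004] z [ 0.003 -0.002 -1.   ] t 13.9 q [-0.59  0.41  1.5  -0.    1.22 -1.91]
shift units [0.05 4.01 2.36] roll units -0.001
```

servo_tool --moves '[0,0,0.8,0,0,0,0,0.8,0,0,0,0,0.8,0,0,0,0,0.8,0.3,0,0,0.05,0.8,0.5,0,0,0,0,0.5,0,0,0,0,0.6,0,0,0,0,0.6,0,0,0,0,0,0]'

```text
time: 15.02
ee_pos: [0.5763, -0.165, 0.1313]
tool_rot: [-0.387, -3.113, -0.001]
force: [-0.3, -0.0, 0.8]
opening: 0.002
grasp_force: 0.0
```

```bash
python3 go.py .5794 -.1662 .115 -.2468
```

```text
pos [ 0.5763 -0.165   0.1313] tool x [-0.97   0.245  0.004] z [-0.004  0.001 -1.   ] t 15.03 q [-0.39  0.47  1.62 -0.    1.05 -1.72]
shift units [-0.11 -0.01  0.54] roll units -0.002
```

Now I'll come down to just above contact, then probe in small steps.

servo_tool --moves '[0,-0.1,0,0.2,0,0,0,0,0.2,0,0,0,0,0.07,0,0,0,0,0,0]'

```text
time: 15.52
ee_pos: [0.5808, -0.1662, 0.1193]
tool_rot: [-0.387, -3.117, 0.0]
force: [0.1, -0.1, 0.0]
opening: 0.001
grasp_force: 0.0
```

servo_tool --moves '[0,0,0,0.07,0,0,0,0,0.07,0,0,0,0,0,0]'

```text
time: 15.9
ee_pos: [0.581, -0.1662, 0.1152]
tool_rot: [0.387, 3.117, -0.0]
force: [0.0, -0.8, -0.5]
opening: -0.001
grasp_force: 0.0
```

servo_tool --moves '[0,0,0,0.07,0,0,0,0,0.07,0,0,0,0,0,0]'

```text
time: 16.27
ee_pos: [0.581, -0.1662, 0.111]
tool_rot: [0.387, 3.117, -0.0]
force: [-1.3, 0.4, 4.7]
opening: -0.003
grasp_force: 2.3
```

servo_tool --moves '[0,0,0,0.08,0,0,0,0,0.08,0,0,0,0,0.08,0,0,0,0,0.02,0,0,0,0,0,0,0,0,0,0,0]'

```text
time: 17.02
ee_pos: [0.581, -0.1662, 0.1038]
tool_rot: [0.387, 3.117, -0.0]
force: [-2.3, 0.6, 9.2]
opening: 0.005
grasp_force: 4.4
```

```bash
python3 - <<'E'
from h import *
F=[]
for i in range(4):
    s=bot.camera("scene")[:,:,::-1]; o=bot.get_obs(); F.append(o["force"][2]); print(o["ee_pos"].round(4),o["force"].round(1))
t=bot.camera("top")[:,:,::-1]
cv2.imwrite("pics/f.png",np.hstack([crop(s,150,270,130,150,4)[:600],crop(t,400,180,70,150,4)]))
print(proj("scene",[[.5794,-.1662,.095]]))
E
```

```text
[ 0.581  -0.1662  0.1038] [-2.6  1.1  8.4]
[ 0.581  -0.1663  0.1038] [-1.8  0.6  9.3]
[ 0.581  -0.1662  0.1038] [-2.3  1.1  8.4]
[ 0.581  -0.1663  0.1039] [-2.7  1.4  8.9]
[[261.2915857  324.34122542]]
```

View pics/f.png

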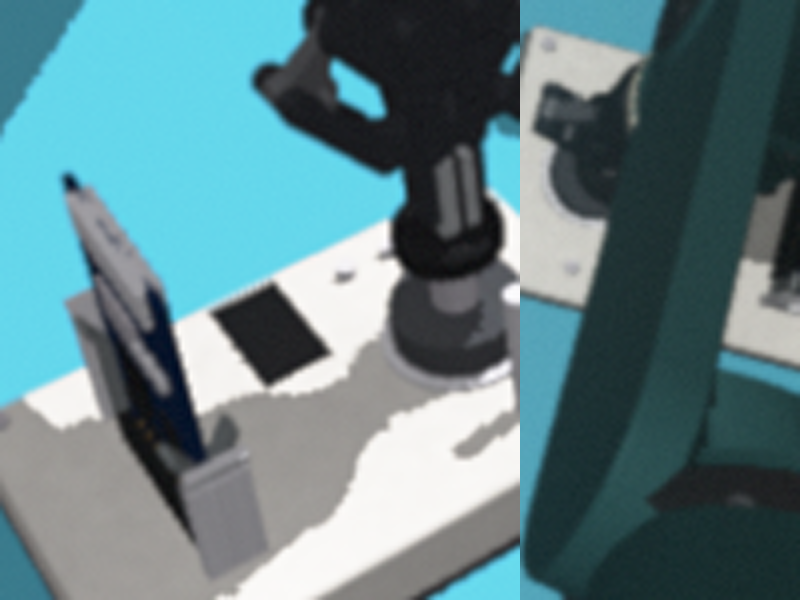

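The card stands upright in the socket, at about (130,330) in the crop. The fingers hold the plunger partly down at (447,240), with its top close to the post's height. The fingertip height of 0.0958 and the 9 N force mean about 0.8 mm remains.

servo_tool --moves '[0,0,0,0.03,0,0,0,0,0,0,0,0,0,0,0]'

```text
time: 17.65
ee_pos: [0.581, -0.1662, 0.103]
tool_rot: [0.387, 3.117, -0.0]
force: [-1.9, 0.7, 9.6]
opening: 0.002
grasp_force: 4.7
```

```bash
python3 -c "
from rig import bot;print(bot.job_done())"
```

```text
the job is handed in; nothing more can be done
None
```

The job is handed in: the tall card stands upright and released in the tester's socket, and the fingers hold the plunger half way down, with the fingertips at 95 mm (the post's height) and about 9.6 N on it.

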